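# Pack the till roll and ready the carry case

### The arm

A 6-joint arm with a two-finger parallel gripper is mounted at the origin on the work surface; the furniture and walls round the work are solid. World frame = base frame: x ahead of the robot, y to its left, z up, the work surface at z = 0. Lengths are in m, angles in rad, forces in N, time in s.
With the tool pointing down it reaches from about 0.275 to 0.975 m from the base axis. Payload 8.4 kg.
Tool frame: the origin (TCP) lies at the very end of the fingers, on their centre line; the grasp point (between the pads) lies 19 mm behind it; z points along the fingers, y is the line along which they close (so a half turn about z gives the same grasp; the last joint's range is limited). The gripper opens to 92 mm and grips with 3 to 60 N. Pads are 20 mm wide; open, the fingers measure 128 mm over their backs; the gripper's body (75 mm by 189 mm) begins 69 mm behind the grasp point.
Start: joints at [1.188, 0.353, 1.633, -0, 1.155, -0.002], TCP at [0.232, 0.58, 0.215] pointing down, gripper open.
Joint ranges: [-2.63, 2.63], [-0.92, 2.1], [0.06, 2.66], [-1.3, 4.44], [0, 2.69], [-3.02, 3.02]. Speed limits (rad/s): [2.22, 2.22, 2.79, 3.14, 3.14, 3.14].

### API

Orientations are given as a unit quaternion [x, y, z, w].
In Python, from plant import bot gives the robot as it stands.
- The arm moves only by the shell command python3 steer.py 'ROWS'. ROWS is rows parted by semicolons, their numbers by spaces, 1 to 8 of them, each of 5 numbers: the finger opening in m, then dx, dy, dz in m, then a turn about the tool's z in rad; each row is the pose to reach, as a shift and turn from the pose commanded when the command began, along the tool's axes at that moment; what a row does not reach only later rows make up. A row lasts 1/12 s, in which the tool goes at most 0.0417 m and 0.125 rad, less where a joint would pass 70% of its speed; a pose out of reach is approached as far as the arm can. The fingers move at their own pace and stop on an object; the grip force is fixed at half the most. Time passes only in rows, so rows that do not move let the fingers close. It prints the time, the measured TCP pose, the force, the opening and the grip force at its end.
- bot.state(): the state, without advancing time (a new reading comes with each control period).
- bot.grab_frame(name): name is "scene" or "top"; returns the picture (480x640x3 uint8, blue, green, red); there is no depth.
- bot.get_calibration(name): a dict with "fx", "fy", "cx", "cy" (pixels), "R" (3x3) and "t" (3): a world point X has camera coordinates R X + t. Camera axes: x right, y down, z forward; pixel columns grow to the right and rows downward; lengths in m; the calibration is good to about 2 mm. A picture is of the moment at which its call begins. get_calibration takes no time and is no camera call.
- bot.hand_in(): hands the job in; it is judged then, once.
The state is a dict: "t": time; "q": joint angles; "qvel": joint speeds; "tau": joint torques, N m; "position": TCP position; "tcp_rot": TCP orientation; "contact_force": force on the tool from outside, world axes, zero at the start; "wrist_torque": the same for the moment, N m; "finger_gap": finger opening in m; "grasp_force": force on a finger pad.
Only numpy, scipy, OpenCV 4.12 (cv2) and the standard library are available. Lean on these libraries where they do the work, as an engineer would, in place of code of your own. Each camera call takes 0.05 s, during which the arm holds its last target. There are 200 camera calls.

### The job

Stand the white till roll upright in the empty compartment of the blue carry case and shut the lid fully. Then swing the case's carry handle up until it snaps into its upright catch and stays there by itself. Leave everything else where it is.

Things in the scene. Friction and masses are not known exactly. Their poses are not given: they have to be found in the camera images.
- case: Blue steel carry case with black corners, fixed to the table, outer size 124 (x) x 190 (y) x 72 mm (z) without lid; origin at the centre of its underside, on the table. Its front (-x side) is turned towards the robot; the lid is hinged along the rear (+x) rim. Walls, floor and the divider at y = 0 are 4 mm thick. Its right compartment (-y) holds a staples box.
- empty_cell (a point): Centre of the floor of the empty, left (+y) compartment, 4 mm above the table; axes as the case. The compartment is 116 mm (x) by 89 mm (y) and 68 mm deep, open at the top while the lid is open; a black catch housing on its outer wall stands 10 mm into it at mid length, from 17 to 39 mm above the table.
- lid (a joint): Angle of the lid, rad: 0 shut flat on the rim, 1.57 upright, 1.9 leaning fully back. Stiff friction hinge: it stays at any angle and needs about 1 N at its edge to move. Starts open.
- lid_hinge (a point): Middle of the lid's hinge axis (along the case's y), on the rear rim, 62 mm behind the case's centre, 72.5 mm above the table. The lid is a plate 124 mm deep from here, 190 mm wide, 8 mm thick; shut, its top is 80.5 mm above the table. Shutting turns its free edge forward and down.
- lid_edge (a point): Middle of the lid's free edge, 124 mm from the hinge axis, half way through its thickness (a steel finger tab 36 mm wide stands 4 mm beyond it).
- handle (a joint): Angle of the carry handle, rad: 0 folded to the front (arms rise 25 degrees above level), 1.134 upright against its stop. A weak spring folds it back; from about 0.64 two spring catches on the case's sides resist (a few N at the grip), at about 0.9 it passes over them, and beyond that they snap it home to 1.134 and hold it.
- handle_grip (a point): Centre of the black round handle grip: bar 14 mm thick, 150 mm long along the case's y, on two steel arms outside the case's sides, 112 mm from the hinge axis. Folded it is 101 mm in front of the case's centre and 103 mm above the table; upright, straight above the centre, 168 mm above the table.
- handle_hinge (a point): Middle of the handle's hinge axis (along the case's y), 56 mm above the table, at the case's centre.
- till_roll: White paper till roll standing on end, 48 mm in diameter, 57 mm high, 0.09 kg; origin at the centre of its underside.
- tape_brown: Bystander: roll of brown packing tape, 68 mm in diameter, 48 mm high; origin at the centre of its underside.
- glue_stick: Bystander: standing glue stick with red cap, 24 mm in diameter, 83 mm high; origin at the centre of its underside.
- staples_box: Bystander: green box of staples 36 x 58 x 24 mm in the case's right compartment; origin at the centre of its underside.

How it is judged:
On the way, in this order (a step that is already met when the one before it is completed fails the run):
1. the till roll stands upright in the empty compartment with the lid still open (x of till_roll in the frame of empty_cell between -0.04 and 0.04 m and y of till_roll in the frame of empty_cell between -0.03 and 0.03 m and z of till_roll in the frame of empty_cell below 0.006 m and angle between till_roll's own z axis and vertical below 0.15 rad and value of joint lid above 0.3 rad), for 0.2 s.
2. the lid is shut (x of till_roll in the frame of empty_cell between -0.04 and 0.04 m and y of till_roll in the frame of empty_cell between -0.03 and 0.03 m and z of till_roll in the frame of empty_cell below 0.006 m and angle between till_roll's own z axis and vertical below 0.15 rad and value of joint lid below 0.04 rad and value of joint handle below 0.85 rad), for 0.2 s.
3. the handle is swung up into its upright catch (value of joint handle above 1.07 rad), for 0.2 s.
At the end, for the whole second after the job is handed in: The till roll stands on the floor of the empty compartment (within 40 mm front to back and 30 mm side to side of its centre, tilted less than 0.15 rad), the lid is shut to within 0.04 rad, and the handle stands upright in its catch by itself (beyond 1.07 rad) (x of till_roll in the frame of empty_cell between -0.04 and 0.04 m and y of till_roll in the frame of empty_cell between -0.03 and 0.03 m and z of till_roll in the frame of empty_cell below 0.006 m and angle between till_roll's own z axis and vertical below 0.15 rad and value of joint lid below 0.04 rad and value of joint handle above 1.07 rad and linear speed of till_roll below 0.02 m/s); the robot touches nothing.
It fails at once if another loose thing is moved more than 30 mm (distance of any of tape_brown, glue_stick, staples_box from where it was at the start of the episode above 0.03 m).
It also fails if it takes over 72 s, if anything falls off the work surface, if the arm or the gripper's body presses on something with over 40 N, if the wrist force passes 120 N, or if a joint passes its speed limit or range.

## Working session

There is one attempt and no reset: what is moved stays moved. The work goes in short steps, Python scripts to look and compute and a shell command to move; the robot and the scene stay as the last step left them, time stands still between calls to the robot, and variables do not carry over. Pictures are saved under pics/ and viewed, at most 10 in all, crops included, and the job is handed in when it is done.

```bash
ls; mkdir -p pics
python3 - <<'E'
from plant import bot
import cv2
print(bot.state())
for n in("scene","top"):
    cv2.imwrite(f"pics/{n}0.png",bot.grab_frame(n)); c=bot.get_calibration(n); print(n,c)
E
```

```text
pics
plant.py
steer.py
{'t': 0.0, 'q': array([ 1.18757675e+00,  3.53628510e-01,  1.63416273e+00, -2.04617154e-06,
        1.15520438e+00, -2.40677430e-03]), 'qvel': array([ 0.00066512,  0.00023773,  0.00064482, -0.00276783, -0.00116259,
        0.00024148]), 'tau': array([-1.42626301e-03, -5.93860710e+01, -3.34199417e+01,  6.97459280e-02,
        2.34777457e-02, -1.20027926e-04]), 'position': array([0.23210825, 0.57974552, 0.21386373]), 'tcp_rot': array([ 1.89257515e-01,  9.81927238e-01, -6.88663355e-04, -1.33500330e-04]), 'contact_force': array([ 0.19818569, -0.18035201, -0.37664174]), 'wrist_torque': array([-0.0229515 , -0.02008178,  0.02902061]), 'grasp_force': 0.0, 'finger_gap': 0.09183379262740253}
scene {'fx': 520.2972258743384, 'fy': 520.2972258743384, 'cx': 324.68956450300226, 'cy': 235.5158112100044, 'R': array([[ 0.59146341, -0.80618447, -0.01541573],
       [-0.40000838, -0.27676197, -0.87372542],
       [ 0.70011737,  0.52294303, -0.48617512]]), 't': array([-0.31754483,  0.26046003,  0.79069386])}
top {'fx': 440.76421810067336, 'fy': 440.76421810067336, 'cx': 322.27501977643465, 'cy': 241.56622064495363, 'R': array([[ 0.02511508, -0.99887192,  0.04030029],
       [-0.99281667, -0.02963956, -0.11591618],
       [ 0.1169799 , -0.03709956, -0.99244109]]), 't': array([-0.11053841,  0.48907148,  0.94953966])}
```

View pics/scene0.png

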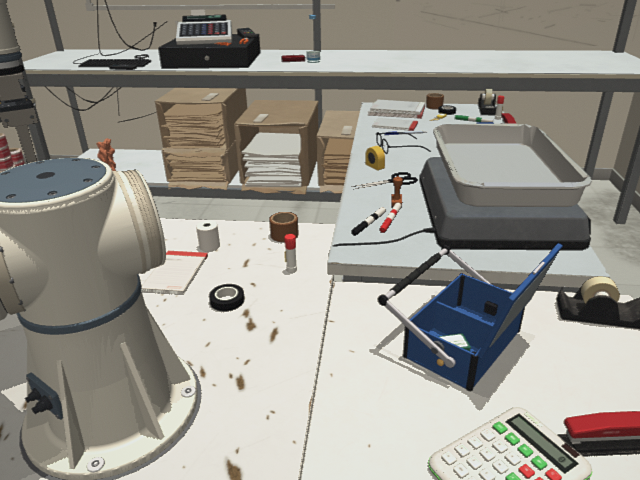

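View pics/top0.png

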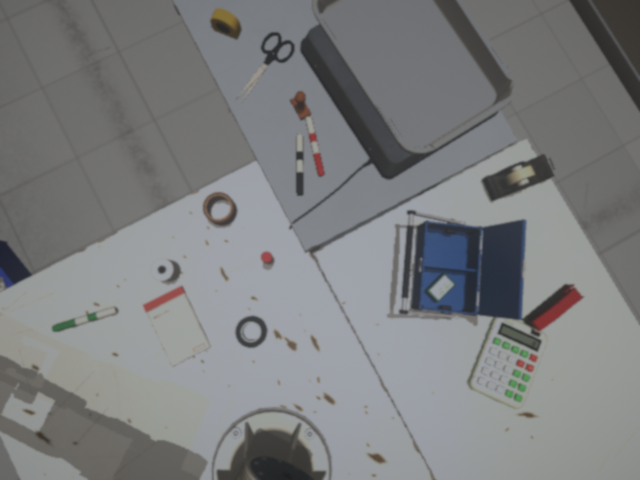

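The scene view shows the roll at (208,236), the tape at (284,225), the glue stick at (290,255) and the case at (465,320). In the top view the roll is at (167,271), the glue at (267,257), and the case spans (415–480, 222–315) with its front to image left (+y world). I'll enlarge the case and roll next.

Run:
```python
import cv2,numpy as np
t=cv2.imread("pics/top0.png");s=cv2.imread("pics/scene0.png")
a=cv2.resize(t[200:330,380:540],(480,390),interpolation=cv2.INTER_CUBIC)
b=cv2.resize(t[240:300,130:210],(320,240),interpolation=cv2.INTER_CUBIC)
c=cv2.resize(s[210:270,180:260],(320,240),interpolation=cv2.INTER_CUBIC)
m=np.zeros((480,800,3),np.uint8);m[:390,:480]=a;m[:240,480:]=b;m[240:480,480:]=c
m=np.clip(m*1.5,0,255).astype(np.uint8)
cv2.imwrite("pics/m.png",m)
```

```text
(no output)
```

View pics/m.png

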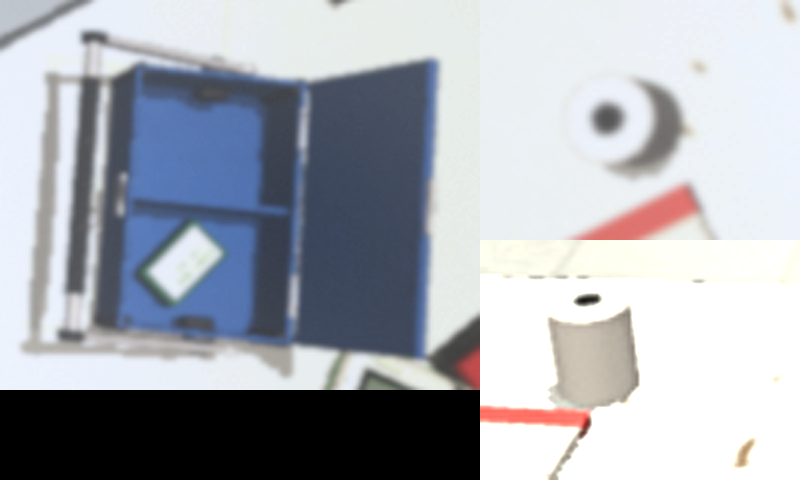

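```bash
cat > h.py <<'E'
import numpy as np
from plant import bot
def ray(n,u,v):
    c=bot.get_calibration(n);R=np.array(c["R"]);t=np.array(c["t"])
    return -R.T@t,R.T@np.array([(u-c["cx"])/c["fx"],(v-c["cy"])/c["fy"],1])
def plane(n,u,v,z):
    o,d=ray(n,u,v);return o+d*(z-o[2])/d[2]
def tri(a,b):
    (o,d),(p,e)=ray("top",*a),ray("scene",*b)
    s=np.linalg.lstsq(np.c_[d,-e],p-o,rcond=None)[0];x,y=o+d*s[0],p+e*s[1]
    return (x+y)/2,np.linalg.norm(x-y)
def proj(n,X):
    c=bot.get_calibration(n);p=np.array(c["R"])@X+c["t"];return c["fx"]*p[0]/p[2]+c["cx"],c["fy"]*p[1]/p[2]+c["cy"]
E
python3 - <<'E'
from h import *
np.set_printoptions(precision=4,suppress=True)
print("roll",plane("top",162,269.75,.057),plane("scene",207,225,.057),tri((162,269.75),(207,225)))
P=[plane("top",u/3+380,v/3+200,.072)[:2] for u,v in[(135,66),(125,328),(292,342),(303,82)]]
P=np.array(P);print(P,P.mean(0));
for i in range(4):
    d=P[(i+1)%4]-P[i];print(np.linalg.norm(d),np.degrees(np.arctan2(d[1],d[0])))
g=[plane("top",u/3+380,v/3+200,.103) for u,v in[(93,37),(70,336)]];print(g,np.mean(g,0))
print("glue",plane("top",267,258,.083),"tape",plane("top",219,209,.048))
from scipy.spatial.transform import Rotation as R
s=bot.state();print(R.from_quat(s["tcp_rot"]).as_matrix())
E
```

```text
roll [0.4186 0.2418 0.057 ] [0.4179 0.2435 0.057 ] (array([0.418 , 0.2424, 0.0572]), np.float64(0.0017037373589455177))
[[ 0.5362 -0.3165]
 [ 0.3493 -0.309 ]
 [ 0.3424 -0.4281]
 [ 0.5284 -0.4392]] [ 0.4391 -0.3732]
0.18705200859590385 177.6985909263836
0.11928774211112116 -93.34658439000958
0.1863660714468799 -3.413143827127455
0.12291795175987276 86.34812590689374
[array([ 0.5505, -0.2785,  0.103 ]), array([ 0.344 , -0.2631,  0.103 ])] [ 0.4473 -0.2708  0.103 ]
glue [0.4478 0.0193 0.083 ] tape [0.5547 0.1309 0.048 ]
[[-0.9284  0.3716 -0.0005]
 [ 0.3716  0.9284 -0.0011]
 [ 0.     -0.0012 -1.    ]]
```

```bash
cat >> h.py <<'E'
from scipy.spatial.transform import Rotation as Rot
C=np.array([.4394,-.373]);A=np.radians(-93.4);X=np.array([np.cos(A),np.sin(A)]);Y=np.array([-X[1],X[0]])
def cw(x,y,z): return np.r_[C+x*X+y*Y,z]
def go(p,yaw=None):   # shift in tool axes (ideal vertical tool), yaw of tool y axis in deg world
    s=bot.state();M=Rot.from_quat(s["tcp_rot"]).as_matrix();d=M.T@(np.array(p)-s["position"])
    y0=np.degrees(np.arctan2(M[1,1],M[0,1]));tw=0 if yaw is None else -np.radians((yaw-y0+180)%360-180)
    print("shift",d.round(4),"turn",round(tw,3),"yaw",round(y0,1),"pos",s["position"].round(4))
E
python3 - <<'E'
from h import *
for u,v,y in[(433,62,.095),(420,356,-.095)]:
    o,d=ray("top",u/3+380,v/3+200)
    for th in np.arange(1.2,1.95,.05):
        p=cw(.062-.124*np.cos(th)+.004*np.sin(th),y,.0725+.124*np.sin(th)); print(round(th,2),np.array(proj("top",p)).round(1),np.array(proj("scene",p)).round(1))
go((.418,.2424,.15),-41.4)
E
```

```text
1.2 [484.6 215.3] [515.6 231.6]
1.25 [488.1 215.4] [519.3 231.5]
1.3 [491.6 215.5] [523.  231.6]
1.35 [495.1 215.7] [526.8 231.9]
1.4 [498.5 215.8] [530.7 232.4]
1.45 [502. 216.] [534.5 233. ]
1.5 [505.3 216.3] [538.4 233.8]
1.55 [508.6 216.6] [542.3 234.8]
1.6 [511.8 216.9] [546.2 236. ]
1.65 [514.9 217.2] [550.1 237.4]
1.7 [518.  217.5] [553.9 238.9]
1.75 [520.9 217.9] [557.8 240.6]
1.8 [523.7 218.3] [561.5 242.4]
1.85 [526.4 218.7] [565.2 244.5]
1.9 [528.9 219.2] [568.8 246.7]
1.2 [480.4 315.9] [462.8 282.3]
1.25 [484.  316.2] [466.8 282.5]
1.3 [487.6 316.6] [470.9 282.9]
1.35 [491.2 316.9] [475.1 283.6]
1.4 [494.7 317.2] [479.3 284.4]
1.45 [498.3 317.5] [483.6 285.5]
1.5 [501.7 317.8] [487.9 286.7]
1.55 [505.1 318.1] [492.3 288.1]
1.6 [508.4 318.4] [496.6 289.8]
1.65 [511.6 318.6] [501.  291.6]
1.7 [514.7 318.9] [505.3 293.7]
1.75 [517.7 319.1] [509.6 295.9]
1.8 [520.6 319.4] [513.8 298.3]
1.85 [523.4 319.6] [518. 301.]
1.9 [526.  319.8] [522.1 303.7]
shift [-0.298  -0.2441  0.0642] turn 1.913 yaw 68.2 pos [0.2321 0.5798 0.2139]
```

```bash
r="0.092 -0.298 -0.244 0.064 1.9"; python3 steer.py "0.092 -0.298 -0.244 0.064 1; 0.092 -0.298 -0.244 0.064 1; 0.092 -0.298 -0.244 0.064 1; 0.092 -0.298 -0.244 0.064 1; 0.092 -0.298 -0.244 0.064 1; 0.092 -0.298 -0.244 0.064 1; 0.092 -0.298 -0.244 0.064 1; 0.092 -0.298 -0.244 0.064 1"; python3 -c "
from h import *
go((.418,.2424,.12),-41.4)"
```

```text
t: 0.77
position: [0.3914, 0.2904, 0.1596]
tcp_rot: [0.639, 0.769, -0.0, -0.0]
contact_force: [0.2, 1.6, 0.1]
finger_gap: 0.0916
grasp_force: 0.0
shift [-0.0521  0.0174  0.0396] turn 0.907 yaw 10.6 pos [0.3914 0.2904 0.1596]
```

```bash
python3 steer.py "0.092 -0.04 0.02 0.03 0.9; 0.092 -0.04 0.02 0.03 0.9; 0.092 -0.04 0.02 0.03 0.9; 0.092 -0.04 0.02 0.03 0.9; 0.092 -0.04 0.02 0.03 0.9; 0.092 -0.04 0.02 0.03 0.9; 0.092 -0.04 0.02 0.03 0.9; 0.092 -0.04 0.02 0.03 0.9"; python3 steer.py "0.092 0 0 0 0; 0.092 0 0 0 0;0.092 0 0 0 0"; python3 -c "
from h import *
go((.418,.2424,.03),-41.4)"
```

```text
t: 1.43
position: [0.4181, 0.2566, 0.1297]
tcp_rot: [0.91, 0.414, -0.0, 0.0]
contact_force: [-0.2, -0.1, 0.1]
finger_gap: 0.0923
grasp_force: 0.0
t: 1.68
position: [0.4182, 0.2568, 0.1299]
tcp_rot: [0.908, 0.419, -0.0, 0.0]
contact_force: [0.2, 0.4, -0.4]
finger_gap: 0.0917
grasp_force: 0.0
shift [-0.011   0.0092  0.0999] turn 0.016 yaw -40.5 pos [0.4182 0.2568 0.1299]
```

Align, descend, close and grip.

```bash
python3 steer.py "0.092 -0.011 0.009 0 0; 0.092 -0.011 0.009 0.04 0; 0.092 -0.011 0.009 0.07 0; 0.092 -0.011 0.009 0.1 0; 0.092 -0.011 0.009 0.1 0; 0.03 -0.011 0.009 0.1 0; 0.03 -0.011 0.009 0.1 0; 0.03 -0.011 0.009 0.1 0"; python3 steer.py "0.03 0 0 0 0; 0.03 0 0 0 0; 0.03 0 0 0 0;0.03 0 0 0 0"
```

```text
t: 2.35
position: [0.4191, 0.243, 0.0317]
tcp_rot: [0.909, 0.417, 0.001, -0.0]
contact_force: [0.2, 0.6, -0.0]
finger_gap: 0.0741
grasp_force: 0.0
t: 2.68
position: [0.4182, 0.2428, 0.0305]
tcp_rot: [0.909, 0.417, 0.001, -0.0]
contact_force: [0.6, -1.9, 1.0]
finger_gap: 0.0474
grasp_force: 1.2
```

```bash
python3 steer.py "0.03 0 0 0 0; 0.03 0 0 0 0; 0.03 0 0 -0.04 0; 0.03 0 0 -0.08 0; 0.03 0 0 -0.12 0; 0.03 0 0 -0.16 0;0.03 0 0 -0.16 0;0.03 0 0 -0.16 0"; python3 -c "
from h import *
go(cw(-.015,.0465,.19),-41.4)"
```

```text
t: 3.35
position: [0.4191, 0.2433, 0.192]
tcp_rot: [0.909, 0.417, 0.002, -0.0]
contact_force: [0.9, 0.4, -2.3]
finger_gap: 0.047
grasp_force: 30.0
shift [-0.4141  0.445   0.0008] turn 0.013 yaw -40.7 pos [0.4191 0.2433 0.192 ]
```

```bash
python3 steer.py "0.03 -0.2 0.215 0 0; 0.03 -0.2 0.215 0 0; 0.03 -0.2 0.215 0 0; 0.03 -0.2 0.215 0 0; 0.03 -0.2 0.215 0 0; 0.03 -0.2 0.215 0 0; 0.03 -0.2 0.215 0 0; 0.03 -0.2 0.215 0 0"; python3 steer.py "0.03 -0.214 0.23 0 0; 0.03 -0.214 0.23 0 0; 0.03 -0.214 0.23 0 0; 0.03 -0.214 0.23 0 0; 0.03 -0.214 0.23 0 0; 0.03 -0.214 0.23 0 0; 0.03 -0.214 0.23 0 0; 0.03 -0.214 0.23 0 0";python3 steer.py "0.03 0 0 0 0; 0.03 0 0 0 0; 0.03 0 0 0 0"
python3 - <<'E'
from h import *
import cv2
go(cw(-.015,.0465,.036),-41.4)
t=bot.grab_frame("top");s=bot.grab_frame("scene")
m=np.hstack([cv2.resize(t[190:340,370:540],(400,353)),cv2.resize(s[200:400,340:600],(400,308))[:308].copy() if 0 else cv2.resize(s[200:400,360:586],(400,353))])
cv2.imwrite("pics/c.png",np.clip(m*1.3,0,255).astype(np.uint8))
E
```

```text
t: 4.02
position: [0.4499, -0.0549, 0.1882]
tcp_rot: [0.91, 0.415, -0.001, 0.0]
contact_force: [-0.1, 0.3, -1.2]
finger_gap: 0.0467
grasp_force: 30.0
t: 4.68
position: [0.4848, -0.3648, 0.1875]
tcp_rot: [0.909, 0.417, -0.001, -0.001]
contact_force: [0.0, 0.8, -1.4]
finger_gap: 0.0468
grasp_force: 30.0
t: 4.93
position: [0.4846, -0.36, 0.1881]
tcp_rot: [0.909, 0.417, -0.001, -0.002]
contact_force: [0.8, -0.3, -1.5]
finger_gap: 0.0466
grasp_force: 30.0
shift [0.0008 0.0027 0.1521] turn 0.012 yaw -40.7 pos [ 0.4846 -0.36    0.1881]
```

View pics/c.png

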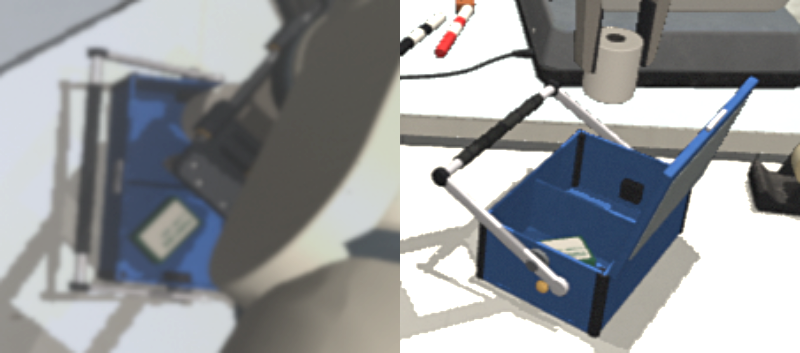

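Left: the roll hangs over the far part of the empty compartment, clear of the handle; right: the roll is upright in the fingers at (610,65). Descending in steps with force checks.

```bash
python3 steer.py "0.03 0 0.002 0.03 0; 0.03 0 0.002 0.06 0; 0.03 0 0.002 0.08 0; 0.03 0 0.002 0.1 0; 0.03 0 0.002 0.1 0"; python3 steer.py "0.03 0 0 0.015 0; 0.03 0 0 0.03 0; 0.03 0 0 0.03 0; 0.03 0 0 0.03 0"; python3 -c "
from h import *
go(cw(-.015,.0465,.0355),-41.4)"
```

```text
t: 5.45
position: [0.485, -0.3597, 0.0863]
tcp_rot: [0.908, 0.418, -0.001, -0.003]
contact_force: [-1.6, 0.5, -2.2]
finger_gap: 0.0472
grasp_force: 30.0
t: 5.78
position: [0.4871, -0.362, 0.0605]
tcp_rot: [0.909, 0.418, -0.0, -0.0]
contact_force: [-0.1, 0.2, -1.8]
finger_gap: 0.0465
grasp_force: 30.0
shift [ 0.0007 -0.0011  0.025 ] turn 0.013 yaw -40.6 pos [ 0.4871 -0.362   0.0605]
```

```bash
python3 steer.py "0.03 0 0 0.008 0; 0.03 0 0 0.016 0; 0.03 0 0 0.021 0; 0.03 0 0 0.024 0; 0.03 0 0 0.024 0; 0.03 0 0 0.024 0"; python3 -c "
from h import *
go(cw(-.015,.0465,.0345),-41.4)"
```

```text
t: 6.28
position: [0.4869, -0.3627, 0.0358]
tcp_rot: [0.909, 0.417, -0.0, -0.0]
contact_force: [0.2, -0.2, -2.2]
finger_gap: 0.0467
grasp_force: 30.0
shift [ 0.0013 -0.0014  0.0013] turn 0.013 yaw -40.7 pos [ 0.4869 -0.3627  0.0358]
```

```bash
python3 steer.py "0.03 0 0 0.001 0; 0.052 0 0 0.001 0; 0.052 0 0 0.001 0; 0.052 0 0 0.001 0; 0.052 0 0 0.001 0"; python3 steer.py "0.052 0 0 -0.02 0; 0.052 0 0 -0.04 0; 0.052 0 0 -0.08 0; 0.052 0 0 -0.12 0; 0.052 0 0 -0.16 0; 0.052 0 0 -0.18 0; 0.052 0 0 -0.18 0"
python3 - <<'E'
from h import *
import cv2
t=bot.grab_frame("top");s=bot.grab_frame("scene")
m=np.hstack([cv2.resize(t[190:340,370:540],(400,353)),cv2.resize(s[200:400,360:586],(400,353))])
cv2.imwrite("pics/d.png",np.clip(m*1.3,0,255).astype(np.uint8))
print(bot.state()["q"].round(2))
go(cw(.13,0.03,.22),-93.4)
E
```

```text
t: 6.7
position: [0.4872, -0.3629, 0.0352]
tcp_rot: [0.909, 0.417, 0.0, 0.0]
contact_force: [-0.1, -0.3, 0.4]
finger_gap: 0.0518
grasp_force: 0.0
t: 7.28
position: [0.4895, -0.3646, 0.2209]
tcp_rot: [0.909, 0.417, 0.002, 0.004]
contact_force: [1.2, -0.3, 0.1]
finger_gap: 0.052
grasp_force: 0.0
[-0.64  0.32  1.67 -0.    1.14  0.07]
shift [-0.1241  0.0729 -0.0043] turn 0.92 yaw -40.7 pos [ 0.4873 -0.3629  0.2156]
```

View pics/d.png

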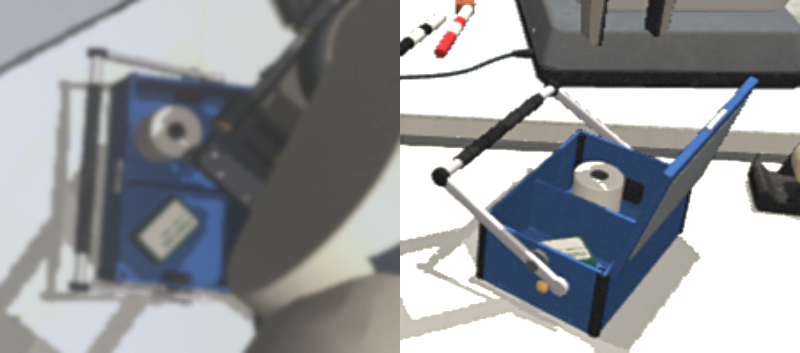

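The roll stands in the empty compartment (left (175,130), right (598,185)), with nothing else disturbed. Now I'll go round behind the lid.

```bash
python3 steer.py "0 0 0 -0.03 0; 0 0 0 -0.04 0; 0 0 0 -0.04 0"; python3 -c "
from h import *
go(cw(.145,0,.255),-3.4)"
```

```text
t: 7.63
position: [0.4879, -0.3634, 0.2561]
tcp_rot: [0.909, 0.417, 0.001, 0.001]
contact_force: [-0.3, -0.2, 0.0]
finger_gap: 0.0338
grasp_force: 0.0
shift [-0.1543  0.0573  0.0012] turn -0.651 yaw -40.7 pos [ 0.4879 -0.3634  0.2561]
```

```bash
python3 steer.py "0 -0.154 0.057 0 -0.65; 0 -0.154 0.057 0 -0.65; 0 -0.154 0.057 0 -0.65; 0 -0.154 0.057 0 -0.65; 0 -0.154 0.057 0 -0.65; 0 -0.154 0.057 0 -0.65; 0 -0.154 0.057 0 -0.65; 0 -0.154 0.057 0 -0.65"; python3 -c "
from h import *
go(cw(.14,0,.17),-3.4)"
```

```text
t: 8.3
position: [0.4294, -0.5163, 0.253]
tcp_rot: [0.729, 0.685, 0.0, -0.001]
contact_force: [0.1, 0.4, 0.1]
finger_gap: 0.0006
grasp_force: 0.0
shift [0.0035 0.0016 0.083 ] turn -0.003 yaw -3.5 pos [ 0.4294 -0.5163  0.253 ]
```

```bash
python3 steer.py "0 0 0 0.03 0; 0 0 0 0.06 0; 0 0 0 0.082 0; 0 0 0 0.082 0; 0 0 0 0.082 0"; python3 -c "
from h import *
go(cw(.080,0,.1725),-3.4)"
```

```text
t: 8.72
position: [0.4296, -0.5156, 0.1717]
tcp_rot: [0.728, 0.685, 0.0, -0.001]
contact_force: [-0.5, -0.8, 0.4]
finger_gap: 0.0005
grasp_force: 0.0
shift [ 0.0629  0.0012 -0.0007] turn -0.001 yaw -3.5 pos [ 0.4296 -0.5156  0.1717]
```

```bash
python3 steer.py "0 0.025 0 0 0; 0 0.045 0 0 0; 0 0.063 0 0 0; 0 0.082 0 0 0; 0 0.1 0 0.003 0; 0 0.118 0 0.011 0; 0 0.135 0 0.022 0; 0 0.135 0 0.022 0"
python3 - <<'E'
from h import *
import cv2
go(cw(-.017,0,.1188),-3.4)
cv2.imwrite("pics/e.png",bot.grab_frame("scene")[170:410,320:640])
E
```

```text
t: 9.38
position: [0.4383, -0.3796, 0.1516]
tcp_rot: [0.728, 0.686, 0.0, -0.0]
contact_force: [0.5, 0.3, -0.5]
finger_gap: 0.0003
grasp_force: 0.0
shift [0.0236 0.0007 0.0328] turn 0.0 yaw -3.4 pos [ 0.4383 -0.3796  0.1516]
```

View pics/e.png

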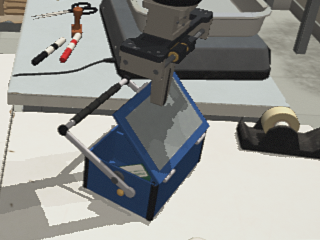

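The lid has followed the fingers and leans forward at about 0.8 rad. I'll continue down to shut.

```bash
python3 steer.py "0 0.014 0 0.015 0; 0 0.024 0 0.033 0; 0 0.03 0 0.05 0; 0 0.035 0 0.065 0; 0 0.035 0 0.071 0; 0 0.035 0 0.072 0; 0 0.035 0 0.073 0; 0 0.035 0 0.073 0"; python3 -c "
from h import *
go(cw(-.028,0,.0785),-3.4)"
```

```text
t: 10.1
position: [0.4405, -0.3472, 0.0807]
tcp_rot: [0.728, 0.685, 0.0, -0.0]
contact_force: [-5.0, 9.0, 20.1]
finger_gap: 0.0004
grasp_force: 9.6
shift [0.0022 0.0004 0.0022] turn -0.002 yaw -3.5 pos [ 0.4405 -0.3472  0.0807]
```

```bash
python3 steer.py "0 0 0 -0.04 0; 0 0 0 -0.08 0; 0 0 0 -0.11 0; 0 0.04 0 -0.13 0; 0 0.08 0 -0.13 0; 0 0.12 0 -0.13 0; 0 0.122 0 -0.13 0; 0 0.122 0 -0.13 0"
python3 - <<'E'
from h import *
import cv2
go(cw(-.15,0,.083),-3.4)
t=bot.grab_frame("top");s=bot.grab_frame("scene")
m=np.hstack([cv2.resize(t[190:340,370:540],(400,353)),cv2.resize(s[200:400,360:586],(400,353))])
cv2.imwrite("pics/f.png",np.clip(m*1.3,0,255).astype(np.uint8))
E
```

```text
t: 10.77
position: [0.4484, -0.2246, 0.2098]
tcp_rot: [0.727, 0.687, 0.0, 0.001]
contact_force: [-0.7, 0.0, -0.1]
finger_gap: 0.0004
grasp_force: 0.0
shift [ 0.0015 -0.0005  0.1268] turn 0.002 yaw -3.3 pos [ 0.4484 -0.2246  0.2098]
```

View pics/f.png

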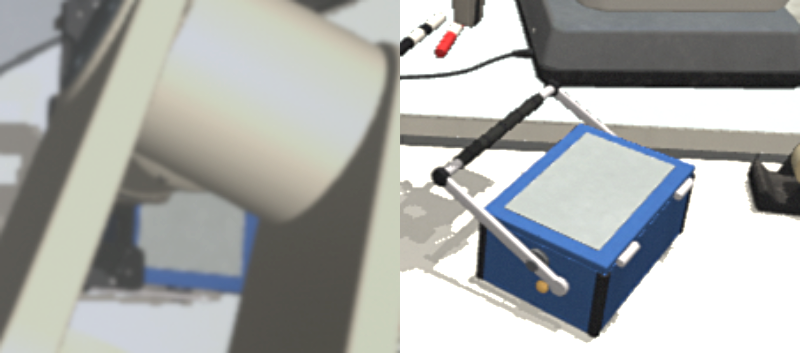

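The lid is flat on the rim (right picture, edges flush from (485,205) to (610,260)) and the handle is still folded, with its grip at (495,135). Descending in front of it.

```bash
python3 steer.py "0 0.002 0 0.04 0; 0 0.002 0 0.08 0; 0 0.002 0 0.11 0; 0 0.002 0 0.127 0; 0 0.002 0 0.127 0; 0 0.002 0 0.127 0"; python3 -c "
from h import *
go(cw(-.1185,0,.083),-3.4)"
```

```text
t: 11.37
position: [0.4473, -0.2244, 0.0805]
tcp_rot: [0.729, 0.685, -0.0, -0.001]
contact_force: [0.3, -0.5, 0.3]
finger_gap: 0.0007
grasp_force: 0.0
shift [-0.0303  0.001  -0.0025] turn -0.002 yaw -3.5 pos [ 0.4473 -0.2244  0.0805]
```

```bash
python3 steer.py "0 -0.02 0 -0.002 0; 0 -0.03 0 -0.002 0; 0 -0.04 0 -0.017 0; 0 -0.049 0 -0.03 0; 0 -0.062 0 -0.041 0; 0 -0.075 0 -0.051 0; 0 -0.075 0 -0.051 0"; python3 -c "
from h import *
go(cw(-.043,0,.145),-3.4)"
```

```text
t: 11.95
position: [0.4451, -0.3013, 0.1359]
tcp_rot: [0.728, 0.685, 0.001, 0.003]
contact_force: [0.8, 1.4, 0.8]
finger_gap: 0.0004
grasp_force: 0.8
shift [-0.0289 -0.0013 -0.0091] turn -0.002 yaw -3.5 pos [ 0.4451 -0.3013  0.1359]
```

```bash
python3 steer.py "0 -0.012 0 -0.006 0; 0 -0.022 0 -0.01 0; 0 -0.031 0 -0.013 0; 0 -0.04 0 -0.015 0; 0 -0.048 0 -0.016 0; 0 -0.054 0 -0.016 0; 0 -0.054 0 -0.016 0"
python3 - <<'E'
from h import *
import cv2
go(cw(-.017,0,.148),-3.4)
cv2.imwrite("pics/g.png",bot.grab_frame("scene")[170:410,320:640])
E
```

```text
t: 12.53
position: [0.4396, -0.3533, 0.1477]
tcp_rot: [0.728, 0.685, -0.0, 0.0]
contact_force: [-0.3, -0.0, 0.3]
finger_gap: 0.0007
grasp_force: 0.0
shift [-0.0027  0.001  -0.0003] turn -0.002 yaw -3.5 pos [ 0.4396 -0.3533  0.1477]
```

View pics/g.png

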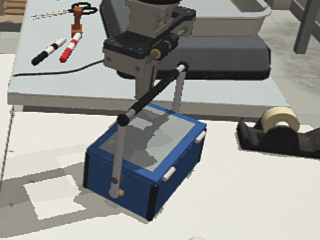

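The arms stand vertical (crop (118,155) and (178,95)) and no force remains, so it has snapped home. Backing off to the front, then up.

```bash
python3 steer.py "0 0.03 0 0 0; 0 0.06 0 0 0; 0 0.1 0 0 0; 0 0.12 0 -0.03 0; 0 0.14 0 -0.07 0; 0 0.16 0 -0.1 0; 0 0.16 0 -0.1 0; 0 0.16 0 -0.1 0"
python3 - <<'E'
from h import *
import cv2
s=bot.grab_frame("scene");cv2.imwrite("pics/h.png",s)
E
```

```text
t: 13.25
position: [0.4504, -0.1917, 0.2495]
tcp_rot: [0.727, 0.686, 0.001, 0.002]
contact_force: [0.7, -0.4, -0.5]
finger_gap: 0.0005
grasp_force: 0.0
```

View pics/h.png

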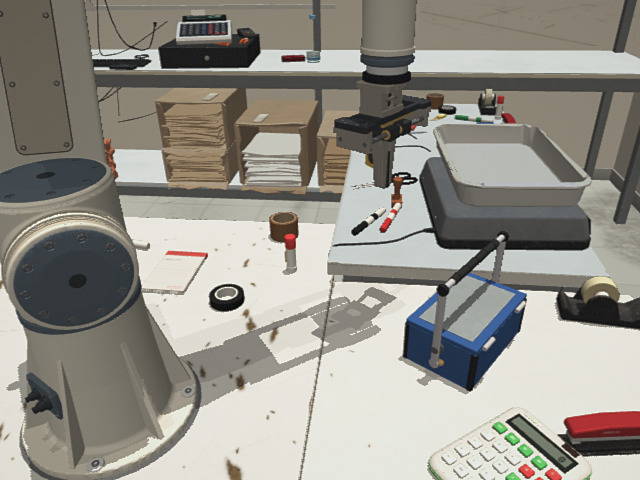

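The handle stands by itself (grip from (443,290) to (503,238)), the lid is flat, the tape and glue stick are where they were, and the gripper is clear.

```bash
python3 -c "
from plant import bot
print(bot.hand_in())"
```

```text
the job is handed in; nothing more can be done
None
```

I stood the till roll upright in the empty compartment, shut the lid fully, snapped the handle into its upright catch, and handed the job in at about 13 s; no verdict was printed, but the last picture showed the handle standing by itself, the lid flat and the tape and glue stick unmoved.

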